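Clear the chromatography bench after a run

TASK

The run is over, so clear the bench: stand the two amber sample vials in the two free bays of the white vial tray, put the empty clear vial with the red cap into the yellow tub for used vials, lay the guard column lengthwise on the foam of the blue column box beside the one already there, and lay the wrench flat in the grey tool tray. Keep the amber vials upright all the way and set the glass down, do not drop it. Leave the little beaker where it stands.

Things in the scene. Friction and masses are not known exactly. Their poses are not given: they have to be found in the camera images.
- amber_vial_1: Sample vial of dark amber glass with a white screw cap and a white paper label round its body; 62 mm tall: glass body 28 mm across up to 46 mm, rounded in to a 23 mm cap from 50 to 62 mm. Starts standing upright on the bench. Origin at the centre of its underside, z along its axis up to the cap. About 35 g.
- amber_vial_2: Second amber sample vial with a white cap, the same as the first (either may go in either free bay).
- clear_vial: Empty vial of clear glass with a red screw cap, no label; 62 mm tall: glass body 28 mm across up to 46 mm, rounded in to a 23 mm cap from 50 to 62 mm. Starts standing upright on the bench. Origin at the centre of its underside, z along its axis up to the cap. About 28 g.
- guard_column: Stainless steel guard column, lying: tube 12 mm in diameter, 56 mm long, between two hexagonal end nuts (14 mm long, 17 mm across flats, a flat down), a green plug 8 mm in diameter standing 10 mm out of each end; 104 mm overall; paper label round the tube's middle. Origin at its centre on the axis, 8.5 mm above what it lies on; x along its length (ends alike). 70 g.
- wrench: Small steel combination wrench lying flat on the bench: shaft 10 mm wide and 6 mm thick, 118 mm overall, a 19 mm ring at the -x end, 20 mm open jaws at the +x end. Origin at the underside of the middle of the shaft (also its balance point); x along the shaft, z up. About 50 g.
- vial_tray: White low vial tray, fixed: 54 (x) by 154 mm (y), walls 18 mm high, 4 mm thick, floor 4 mm thick; three 46 mm square bays in a row along y. The middle bay holds a fixed amber vial with a blue cap (top 66 mm above the bench); the free bays are centred at y = +50 and -50 mm. Origin at the centre of its underside.
- used_tub: Yellow plastic tub for used vials, fixed: 112 mm (x) by 130 mm (y), 55 mm high, walls and floor 4 mm thick, open on top. Two small used vials, 12 mm thick, lie fixed along its +x wall. Origin at the centre of its underside.
- column_box: Blue column box with a black foam bed, fixed: 124 (x) by 160 mm (y, its length), walls 22 mm high, 4 mm thick, foam surface (firm) 10 mm above the bench. A stored guard column with orange plugs is fixed in it along y at x = +42 mm, 19 mm wide; the free room is x = -58 to +32 mm. Origin at the centre of its underside.
- tool_tray: Grey plastic tool tray, fixed: 110 (x) by 180 mm (y, its length), walls 18 mm high, 4 mm thick, floor 4 mm thick. A screwdriver with an orange handle 18 mm thick is fixed in it along y at x = +40 mm; the free room is x = -51 to +31 mm. Origin at the centre of its underside.
- beaker: Small empty glass beaker, 60 mm tall and 48 mm across the rim, standing loose among the things to be sorted; it is not part of the job and stays where it is. Origin at the centre of its underside.

How it is judged:
At the end, for the whole second after the job is handed in: Amber vials stand in the two free bays (tilt < 0.15 rad); clear vial inside the tub; column on the foam beside the stored one, within 0.35 rad of lengthwise, 55 mm of mid-length; wrench flat on the tray floor, within 60 mm of mid-length; all released, at rest; beaker within 20 mm of its place (x of amber_vial_1 in the frame of vial_tray between -0.026 and 0.026 m and y of amber_vial_1 in the frame of vial_tray between -0.078 and 0.078 m and z of amber_vial_1 in the frame of vial_tray between 0 and 0.011 m and angle between each of amber_vial_1, amber_vial_2's own z axis and vertical below 0.15 rad and x of amber_vial_2 in the frame of vial_tray between -0.026 and 0.026 m and y of amber_vial_2 in the frame of vial_tray between -0.078 and 0.078 m and z of amber_vial_2 in the frame of vial_tray between 0 and 0.011 m and x of clear_vial in the frame of used_tub between -0.056 and 0.056 m and y of clear_vial in the frame of used_tub between -0.065 and 0.065 m and z of clear_vial in the frame of used_tub between 0 and 0.045 m and x of guard_column in the frame of column_box between -0.056 and 0.034 m and y of guard_column in the frame of column_box between -0.055 and 0.055 m and z of guard_column in the frame of column_box between 0.012 and 0.026 m and angle between the x axis of guard_column and the y axis of column_box, either way round below 0.35 rad and x of wrench in the frame of tool_tray between -0.052 and 0.036 m and y of wrench in the frame of tool_tray between -0.06 and 0.06 m and z of wrench in the frame of tool_tray between 0 and 0.012 m and angle between the z axis of wrench and the z axis of tool_tray, either way round below 0.15 rad and linear speed of each of amber_vial_1, amber_vial_2, clear_vial, guard_column, wrench below 0.02 m/s and distance of beaker from where it was at the start of the episode below 0.02 m); the robot touches nothing.
It fails at once if an amber vial is tipped more than about 40 degrees (angle between any of amber_vial_1, amber_vial_2's own z axis and vertical above 0.7 rad).
It fails at once if a glass vial is dropped (it falls freely at more than 1 m/s, that is from more than 5 cm) ((linear speed of amber_vial_1 above 1 m/s and contact force between the fingers and amber_vial_1 below 0.5 N) or (linear speed of amber_vial_2 above 1 m/s and contact force between the fingers and amber_vial_2 below 0.5 N) or (linear speed of clear_vial above 1 m/s and contact force between the fingers and clear_vial below 0.5 N)).
It fails at once if the beaker is pushed more than 20 mm or knocked over (distance of beaker from where it was at the start of the episode above 0.02 m or angle between beaker's own z axis and vertical above 0.5 rad).
It also fails if it takes over 125 s, if anything falls off the work surface, if the arm or the gripper's body presses on something with over 40 N, if the wrist force passes 120 N, or if a joint passes its speed limit or range.

ROBOT

A 6-joint arm with a two-finger parallel gripper is mounted at the origin on the work surface. World frame = base frame: x ahead of the robot, y to its left, z up, the work surface at z = 0. Lengths are in m, angles in rad, forces in N, time in s.
With the tool pointing down it reaches from about 0.325 to 0.775 m from the base axis. Payload 5.5 kg.
Tool frame: the origin (TCP) lies at the centre of the arm's flange, where the gripper is bolted on; the fingertips stand 182 mm ahead of it and the grasp point (between the pads) lies 163 mm ahead of it; z points along the fingers, y is the line along which they close (so a half turn about z gives the same grasp; the last joint's range is limited). The gripper opens to 88 mm and grips with 3 to 60 N. Pads are 20 mm wide; open, the fingers measure 115 mm over their backs; the gripper's body (75 mm by 178 mm) begins 61 mm behind the grasp point.
Start: joints at [-1.325, 0.091, 1.231, -0, 1.82, -0.057], TCP at [0.179, -0.573, 0.405] pointing down, gripper open.
Joint ranges: [-2.87, 2.87], [-0.86, 2.18], [0.17, 2.46], [-1.51, 4.65], [0.06, 2.69], [-2.65, 2.65]. Speed limits (rad/s): [2.57, 2.57, 3.01, 3.14, 3.14, 3.14].

INTERFACE

Orientations are given as a unit quaternion [x, y, z, w].
In Python, from plant import bot gives the robot as it stands.
- The arm moves only by the tool step_arm, never from a script. Its argument "increments" is a list of rows, each a list of 3 entries, a list of its own where there are three numbers: the turn, a rotation vector about the world's x, y, z each as a share of 0.08 rad, from -1 to 1, then the shift along the world's x, y, z each as a share of 0.05 m, from -1 to 1, then the opening, from 0 (shut) to 1 (fully open). In form: [[[wx, wy, wz], [dx, dy, dz], fingers], ...]. A call has 1 to 12 rows; each row shifts and turns the commanded pose from where the row before left it; what a row does not reach is not made up. A row lasts 1/8 s, in which the tool goes at most 62.5 mm and 10.7 degrees, less where a joint would pass 70% of its speed; a pose out of reach is approached as far as the arm can. A call with a number of a shift or a turn outside -1 to 1 is refused whole. A call with a gripper value outside its range is refused whole. The fingers move at their own pace and stop on an object; "grip_force" is the grip in N (left out, the last holds). Time passes only in rows, so rows that do not move let the fingers close. It gives the time, the measured TCP pose, the force, the opening and the grip force at its end, in the units of the state.
- bot.observe(): the state, without advancing time (a new reading comes with each control period).
- bot.camera(name): name is "scene" or "side" or "wrist"; returns the picture (384x512x3 uint8, red, green, blue); there is no depth.
- bot.camera_params(name): a dict with "fx", "fy", "cx", "cy" (pixels), "k1" (the pictures are not rectified: a ray, as slopes to the right and down, at radius r is drawn at 1 + k1 r^2 times it, then the intrinsics apply), "R" (3x3) and "t" (3): a world point X has camera coordinates R X + t. Camera axes: x right, y down, z forward; pixel columns grow to the right and rows downward; lengths in m; the calibration is good to about 2 mm. A picture is of the moment at which its call begins: read the wrist's pose just before it. camera_params takes no time and is no camera call; for the wrist camera it gives the pose at the moment of the call.
- bot.sign_off(): hands the job in; it is judged then, once.
The state is a dict: "time": time; "q": joint angles; "qd": joint speeds; "tau": joint torques, N m; "tool_pos": TCP position; "orientation": TCP orientation; "force": force on the tool from outside, world axes, zero at the start; "wrist_torque": the same for the moment, N m; "gripper_width": finger opening in m; "grasp_force": force on a finger pad.
Only numpy, scipy, OpenCV 4.12 (cv2) and the standard library are available. Lean on these libraries where they do the work, as an engineer would, in place of code of your own. Each camera call takes 0.05 s, during which the arm holds its last target. There are 200 camera calls.

## Working session

There is one attempt and no reset: what is moved stays moved. The work goes in short steps, Python scripts to look and compute and a tool call to move; the robot and the scene stay as the last step left them, time stands still between calls to the robot, and variables do not carry over. Pictures are saved under pics/ and viewed, at most 14 in all, crops included, and the job is handed in when it is done.

Besides the shell and the picture viewer there is one more tool, called after "Call:" as a command line: name --argument value ..., lists and objects as JSON in quotes. step_arm: Moves the arm, as the interface text tells. Its arguments: {"type":"object","properties":{"increments":{"type":"array"},"grip_force":{"type":"number"}},"required":["increments"]}

```bash
mkdir -p pics; ls
cat > h.py <<'E'
import numpy as np, cv2
from plant import bot
def snap(name,fn):
    p=bot.camera_params(name); im=bot.camera(name)
    cv2.imwrite(fn+'.png',cv2.cvtColor(im,cv2.COLOR_RGB2BGR)); np.save(fn+'.npy',np.array([p],dtype=object),allow_pickle=True)
    return im,p
def ray(p,u,v):
    K=np.array([[p['fx'],0,p['cx']],[0,p['fy'],p['cy']],[0,0,1.]])
    s=cv2.undistortPoints(np.array([[[u,v]]],float),K,np.array([p['k1'],0,0,0.]))[0,0]
    R=np.array(p['R']);t=np.array(p['t'])
    return -R.T@t, R.T@np.array([s[0],s[1],1.])
def onz(p,u,v,z):
    c,d=ray(p,u,v); return c+d*(z-c[2])/d[2]
def proj(p,X):
    c=np.array(p['R'])@X+np.array(p['t']); s=c[:2]/c[2]; s=s*(1+p['k1']*(s@s))
    return np.array([p['fx']*s[0]+p['cx'],p['fy']*s[1]+p['cy']])
E
python3 - <<'E'
from h import *
ims=[snap(n,'pics/%s0'%n)[0] for n in('scene','side','wrist')]
for n in('scene','side','wrist'):
    p=bot.camera_params(n); R=np.array(p['R']);print(n,p['fx'],p['k1'],-R.T@p['t'],R[2])
s=bot.observe();print(s['time'],s['tool_pos'],s['orientation'],s['gripper_width'])
for n in ('scene','side'):
    im=cv2.imread(f'pics/{n}0.png'); cv2.imwrite(f'pics/{n}0b.png',cv2.resize(im,(800,600),interpolation=cv2.INTER_CUBIC))
E
```

```text
pics
scene 483.22653638720044 -0.2013512101368474 [ 1.114304   -0.85552231  1.19766869] [-0.38163679  0.54525088 -0.74636107]
side 349.21469208362345 -0.026744387801871647 [ 0.4811741  -0.74973518  0.56021652] [ 0.07933561  0.81631802 -0.57212826]
wrist 280.39981864196886 -0.06711460755732124 [ 0.26051402 -0.54868811  0.38404763] [-0.2917039  -0.08973481 -0.95229013]
0.15 [ 0.17894346 -0.57274579  0.40376929] [ 9.88560606e-01  1.50822367e-01 -6.89196532e-05 -7.32625711e-04] 0.08770872307677333
```

View pics/scene0b.png

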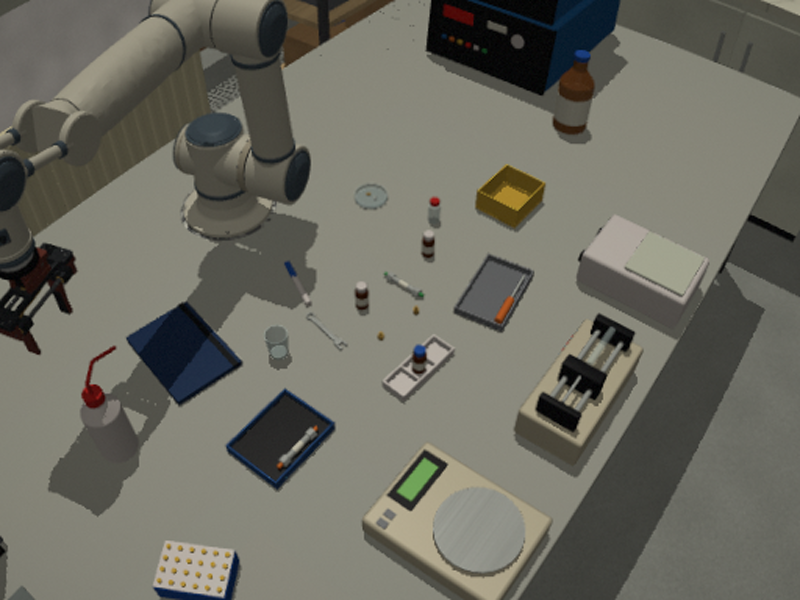

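View pics/side0b.png

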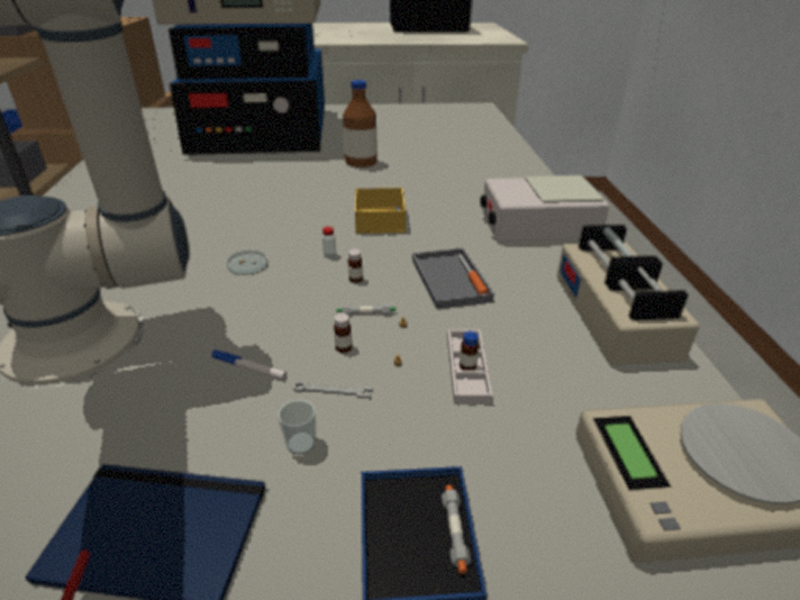

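The scene view (800x600) shows the clear vial's red cap at (434,202), amber caps at (428,237) and (361,288), and the beaker at (277,335). The column runs from (388,276) to (420,295) and the wrench from (310,318) to (345,346). The side view shows the same things, with the vial caps at (328,232), (355,256) and (343,320).

Run:
```python
from h import *
P={n:np.load(f'pics/{n}0.npy',allow_pickle=True)[0] for n in('scene','side')}
pts={ # name: z, scene px, side px (800 scale)
'red':(.062,(434,200),(328,230)),'ambA':(.062,(428,234),(355,253)),'ambB':(.062,(361,285),(342,317)),
'beakbase':(0,(278,353),(299,445)),'colL':(.0085,(387,276),(338,311)),'colR':(.0085,(421,295),(394,311)),
'wrL':(.003,(309,318),(297,386)),'wrR':(.003,(344,346),(371,392)),'bluecap':(.066,(419,349),(470,336)),
'trayNE':(.018,(454,340),(481,331)),'trayFarL':(.018,(434,335),(448,331)),'trayNL':(.018,(383,382),(455,400)),'trayNR':(.018,(404,399),(492,400)),
'tubFL':(.055,(508,167),(357,189)),'tubFR':(.055,(545,182),(404,190)),'tubNR':(.055,(516,212),(406,209)),'tubNL':(.055,(477,196),(356,209)),
'boxFL':(.022,(286,391),(362,470)),'boxFR':(.022,(334,425),(462,468)),'boxNR':(.022,(278,485),(483,598)),'boxNL':(.022,(228,444),(364,598)),
'ttFL':(.018,(491,256),(413,254)),'ttFR':(.018,(533,269),(463,250)),'ttNR':(.018,(499,327),(492,296)),'ttNL':(.018,(456,306),(438,304)),
}
for k,(z,a,b) in pts.items():
    f=lambda c:((c[0]+.5)*.64-.5,(c[1]+.5)*.64-.5)
    c1,d1=ray(P['scene'],*f(a));c2,d2=ray(P['side'],*f(b))
    d1/=np.linalg.norm(d1);d2/=np.linalg.norm(d2)
    s=np.linalg.lstsq(np.c_[d1,-d2],c2-c1,rcond=None)[0]
    x=(c1+s[0]*d1+c2+s[1]*d2)/2
    print(k,'scene',onz(P['scene'],*f(a),z)[:2].round(3),'side',onz(P['side'],*f(b),z)[:2].round(3),'tri',x.round(3))
```

```text
red scene [0.418 0.252] side [0.422 0.242] tri [0.42  0.251 0.06 ]
ambA scene [0.472 0.151] side [0.475 0.145] tri [0.473 0.15  0.061]
ambB scene [ 0.448 -0.055] side [ 0.452 -0.057] tri [ 0.451 -0.058  0.064]
beakbase scene [ 0.393 -0.255] side [ 0.393 -0.256] tri [ 0.393 -0.255  0.   ]
colL scene [0.445 0.037] side [0.441 0.036] tri [0.442 0.042 0.003]
colR scene [0.536 0.036] side [0.539 0.029] tri [0.538 0.034 0.007]
wrL scene [ 0.385 -0.15 ] side [ 0.383 -0.145] tri [ 0.385 -0.15   0.006]
wrR scene [ 0.488 -0.164] side [ 0.491 -0.166] tri [ 0.49  -0.166  0.005]
bluecap scene [ 0.64  -0.121] side [ 0.64  -0.124] tri [ 0.64  -0.122  0.065]
trayNE scene [ 0.662 -0.03 ] side [ 0.676 -0.052] tri [ 0.672 -0.044  0.023]
trayFarL scene [ 0.623 -0.043] side [ 0.622 -0.048] tri [ 0.623 -0.042  0.015]
trayNL scene [ 0.61  -0.196] side [ 0.608 -0.206] tri [ 0.609 -0.194  0.009]
trayNR scene [ 0.665 -0.203] side [ 0.659 -0.21 ] tri [ 0.662 -0.199  0.008]
tubFL scene [0.488 0.469] side [0.484 0.465] tri [0.484 0.476 0.049]
tubFR scene [0.588 0.475] side [0.594 0.452] tri [0.592 0.472 0.051]
tubNR scene [0.586 0.338] side [0.589 0.347] tri [0.588 0.334 0.06 ]
tubNL scene [0.486 0.331] side [0.48  0.354] tri [0.483 0.33  0.061]
boxFL scene [ 0.478 -0.324] side [ 0.475 -0.32 ] tri [ 0.476 -0.321  0.02 ]
boxFR scene [ 0.598 -0.328] side [ 0.596 -0.327] tri [ 0.597 -0.326  0.02 ]
boxNR scene [ 0.598 -0.481] side [ 0.589 -0.485] tri [ 0.592 -0.477  0.008]
boxNL scene [ 0.472 -0.475] side [ 0.473 -0.475] tri [ 0.472 -0.476  0.023]
ttFL scene [0.598 0.217] side [0.591 0.212] tri [0.593 0.225 0.009]
ttFR scene [0.693 0.238] side [0.695 0.222] tri [0.695 0.236 0.014]
ttNR scene [0.717 0.053] side [0.717 0.049] tri [0.718 0.053 0.017]
ttNL scene [0.616 0.048] side [0.617 0.031] tri [0.617 0.049 0.011]
```

Call:
step_arm --increments '[[[0,0,1],[0.43,0.83,0],1],[[0,0,1],[0.43,0.83,0],1],[[0,0,1],[0.43,0.83,0],1],[[0,0,1],[0.43,0.83,0],1],[[0,0,1],[0.43,0.83,0],1],[[0,0,1],[0.43,0.83,0],1],[[0,0,1],[0.43,0.83,0],1],[[0,0,1],[0.43,0.83,0],1],[[0,0,1],[0.43,0.83,0],1],[[0,0,1],[0.43,0.83,0],1],[[0,0,1],[0.43,0.83,0],1],[[0,0,1],[0.43,0.83,0],1]]' --grip_force 15

```text
time: 1.65
tool_pos: [0.4373, -0.0732, 0.4045]
orientation: [0.806, 0.591, -0.0, 0.0]
force: [1.1, 0.2, 0.1]
gripper_width: 0.0879
grasp_force: 0.0
```

Call:
step_arm --increments '[[[0,0,0.96],[0,0,0],1],[[0,0,0.96],[0,0,0],1],[[0,0,0.96],[0,0,0],1],[[0,0,0.96],[0,0,0],1],[[0,0,0],[0,0,0],1],[[0,0,0],[0,0,0],1]]'

```text
time: 2.4
tool_pos: [0.4369, -0.0747, 0.4045]
orientation: [0.708, 0.706, -0.0, -0.0]
force: [1.2, 1.0, 1.0]
gripper_width: 0.0873
grasp_force: 0.0
```

```bash
cat >> h.py <<'E'
from scipy.spatial.transform import Rotation as Ro
def st():
    s=bot.observe(); R=Ro.from_quat(s['orientation']).as_matrix()
    print('t',round(s['time'],2),'tcp',np.round(s['tool_pos'],4),'yax',round(float(np.arctan2(R[1,1],R[0,1])),4),'tip',np.round(R[:,2],3),'w',round(s['gripper_width'],4),'gf',round(float(s['grasp_force']),1),'F',np.round(s['force'],1),'q',np.round(s['q'],2))
    return s,R
E
python3 - <<'E'
from h import *
st(); snap('wrist','pics/w1'); im=cv2.imread('pics/w1.png'); cv2.imwrite('pics/w1b.png',cv2.resize(im,(800,600),interpolation=cv2.INTER_CUBIC))
E
```

```text
t 2.4 tcp [ 0.4369 -0.0747  0.4045] yax -0.0023 tip [-0.  0. -1.] w 0.0873 gf 0.0 F [1.2 1.  1. ] q [-0.25 -0.33  1.62  0.    1.85 -0.24]
```

View pics/w1b.png

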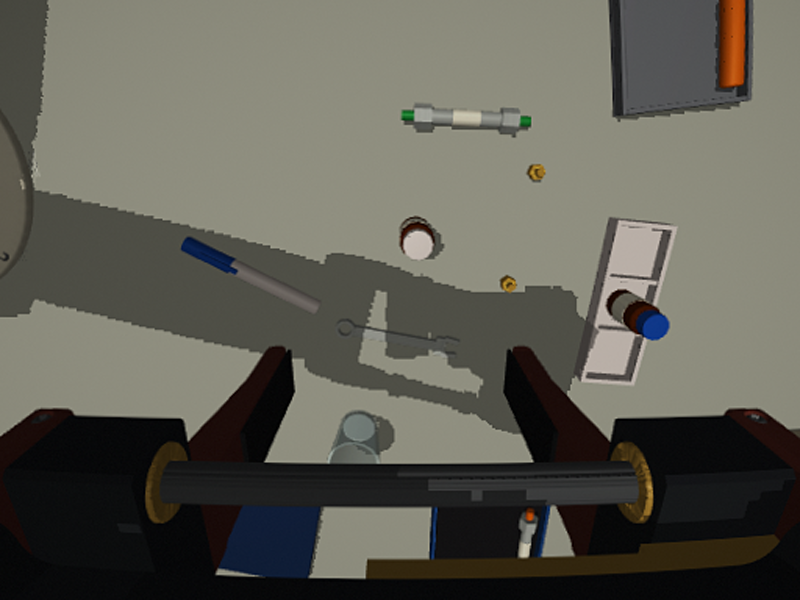

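The wrist view (800x600) shows amber vial B's cap at (418,245) and the column from (402,115) to (532,121). The wrench runs from (345,327) to (453,346), and the vial tray corners are (611,218), (677,227), (634,384) and (581,380).

Run:
```python
from h import *
p=np.load('pics/w1.npy',allow_pickle=True)[0]
f=lambda c:((c[0]+.5)*.64-.5,(c[1]+.5)*.64-.5)
for k,z,c in [('ambBcap',.062,(418,245)),('colL',.0085,(402,115)),('colR',.0085,(532,121)),('colLabL',.0085,(453,117)),('colLabR',.0085,(480,118)),('wrL',.003,(345,327)),('wrR',.003,(458,346)),
 ('t1',.018,(611,218)),('t2',.018,(677,227)),('t3',.018,(634,384)),('t4',.018,(581,380)),('blue',.066,(655,326)),
 ('ttNL',.018,(615,117)),('ttNR',.018,(751,99)),('beakbase',0,(361,427)),('sd',.022,(731,45))]:
    print(k,onz(p,*f(c),z).round(4))
```

```text
ambBcap [ 0.4523 -0.0548  0.062 ]
colL [0.4406 0.0411 0.0085]
colR [0.5462 0.0372 0.0085]
colLabL [0.4818 0.0396 0.0085]
colLabR [0.5037 0.039  0.0085]
wrL [ 0.3874 -0.1441  0.003 ]
wrR [ 0.4942 -0.1636  0.003 ]
t1 [ 0.6175 -0.0397  0.018 ]
t2 [ 0.6776 -0.0466  0.018 ]
t3 [ 0.6642 -0.198   0.018 ]
t4 [ 0.611  -0.1928  0.018 ]
blue [ 0.643  -0.1189  0.066 ]
ttNL [0.6105 0.0409 0.018 ]
ttNR [0.7249 0.0593 0.018 ]
beakbase [ 0.3989 -0.2558  0.    ]
sd [0.6975 0.0979 0.022 ]
```

Call:
step_arm --increments '[[[0,0,0],[0.15,0.19,0],0.6],[[0,0,0],[0.15,0.19,-0.2],0.6],[[0,0,0],[0,0,-0.6],0.6],[[0,0,0],[0,0,-0.8],0.6],[[0,0,0],[0,0,-0.8],0.6],[[0,0,0],[0,0,-0.8],0.6],[[0,0,0],[0,0,-0.5],0.6],[[0,0,0],[0,0,-0.3],0.6],[[0,0,0],[0,0,0],0.6],[[0,0,0],[0,0,0],0.6]]'

```text
time: 3.7
tool_pos: [0.4524, -0.0557, 0.2058]
orientation: [0.707, 0.707, 0.001, 0.001]
force: [0.1, -0.1, 0.3]
gripper_width: 0.053
grasp_force: 0.0
```

Run:
```python
from h import *
st(); snap('side','pics/s1'); im=cv2.imread('pics/s1.png'); cv2.imwrite('pics/s1b.png',cv2.resize(im[120:270,120:320],(800,600),interpolation=cv2.INTER_CUBIC))
```

```text
t 3.7 tcp [ 0.4524 -0.0557  0.2058] yax -0.0007 tip [ 0.002 -0.    -1.   ] w 0.053 gf 0.0 F [ 0.1 -0.1  0.3] q [-0.2  -0.25  1.91  0.    1.48 -0.2 ]
```

View pics/s1b.png

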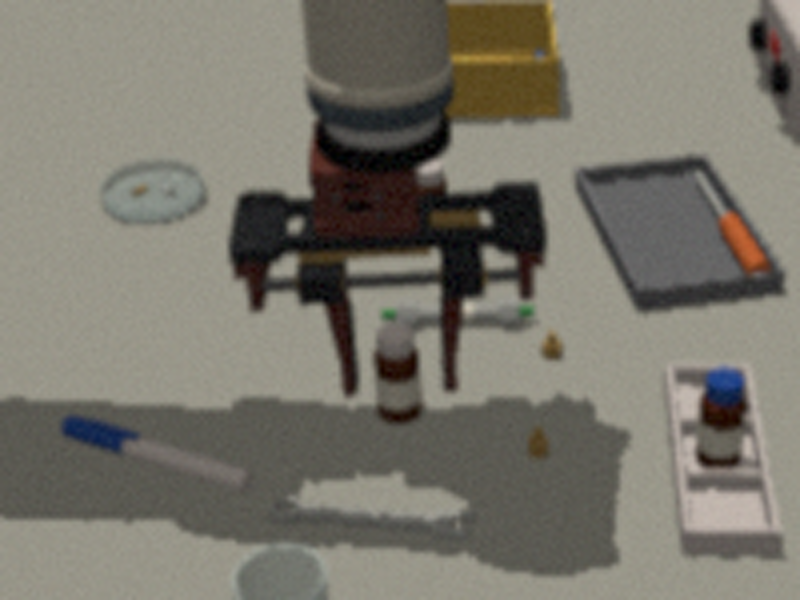

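The fingers (crop x 350 and 450) straddle vial B (400,380).

Call:
step_arm --increments '[[[0,0,0],[0,0,0],0],[[0,0,0],[0,0,0],0],[[0,0,0],[0,0,0],0],[[0,0,0],[0,0,0],0],[[0,0,0],[0,0,0],0],[[0,0,0],[0,0,0],0],[[0,0,0],[0,0,0.3],0],[[0,0,0],[0,0,0.3],0],[[0,0,0],[0,0,0.3],0],[[0,0,0],[0,0,0.3],0]]' --grip_force 15

```text
time: 5.0
tool_pos: [0.452, -0.0557, 0.2661]
orientation: [0.707, 0.707, 0.0, 0.0]
force: [-0.0, -0.8, -0.1]
gripper_width: 0.0272
grasp_force: 15.0
```

Call:
step_arm --increments '[[[0,0,0],[0.2,-0.028,0],0],[[0,0,0],[0.4,-0.028,0],0],[[0,0,0],[0.4,-0.028,0],0],[[0,0,0],[0.4,-0.028,0],0],[[0,0,0],[0.4,-0.028,0],0],[[0,0,0],[0.4,-0.028,0],0],[[0,0,0],[0.4,-0.028,0],0],[[0,0,0],[0.4,-0.028,0],0],[[0,0,0],[0.4,-0.028,0],0],[[0,0,0],[0.3,-0.028,0],0],[[0,0,0],[0.16,0,0],0],[[0,0,0],[0,0,0],0]]'

```text
time: 6.5
tool_pos: [0.6453, -0.0697, 0.2637]
orientation: [0.707, 0.707, -0.0, -0.001]
force: [-0.2, -0.7, -1.0]
gripper_width: 0.0276
grasp_force: 15.0
```

Run:
```python
from h import *
st(); snap('wrist','pics/w2'); im=cv2.imread('pics/w2.png'); cv2.imwrite('pics/w2b.png',cv2.resize(im,(800,600),interpolation=cv2.INTER_CUBIC))
```

```text
t 6.5 tcp [ 0.6453 -0.0697  0.2637] yax -0.0007 tip [-0.001  0.    -1.   ] w 0.0276 gf 15.0 F [-0.2 -0.7 -1. ] q [-0.16  0.24  1.32 -0.    1.59 -0.16]
```

View pics/w2b.png

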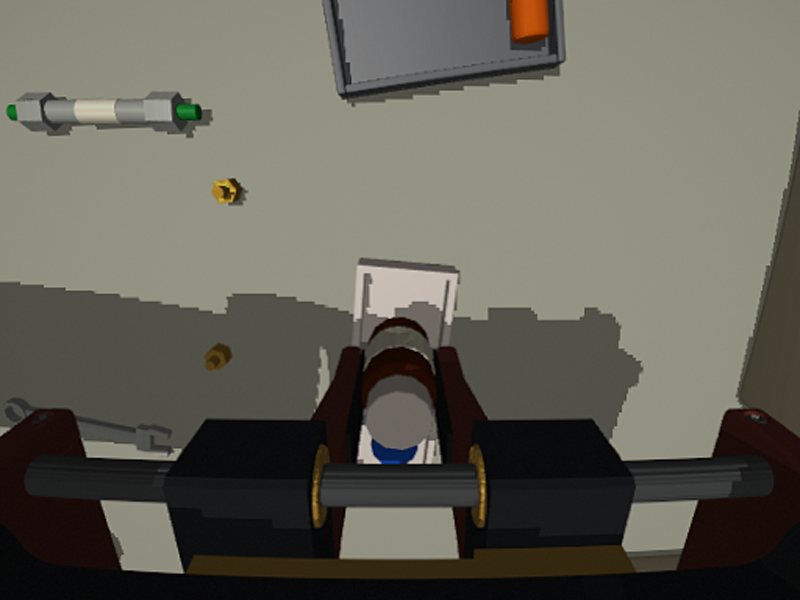

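The vial is upright in the grip over the tray's far bay. The tray's far corners are at (359,260) and (459,267), the tool tray's near corners at (345,95) and (564,62), and the column runs from (8,111) to (202,112).

Run:
```python
from h import *
p=np.load('pics/w2.npy',allow_pickle=True)[0]
f=lambda c:((c[0]+.5)*.64-.5,(c[1]+.5)*.64-.5)
for k,z,c in [('t1',.018,(359,260)),('t2',.018,(459,267)),('ttNL',.018,(345,94)),('ttNR',.018,(564,61)),('cL',.0085,(8,111)),('cR',.0085,(202,112)),('cl',.0085,(75,111)),('cr',.0085,(115,111)),('wl',.003,(17,410)),('wr',.003,(172,437)),('cap',.062+.062,(400,412))]:
    print(k,onz(p,*f(c),z).round(4))
```

```text
t1 [ 0.6251 -0.0388  0.018 ]
t2 [ 0.6781 -0.0425  0.018 ]
ttNL [0.6203 0.0428 0.018 ]
ttNR [0.7245 0.0584 0.018 ]
cL [0.4374 0.0418 0.0085]
cR [0.5457 0.0367 0.0085]
cl [0.4768 0.0396 0.0085]
cr [0.4991 0.0387 0.0085]
wl [ 0.3874 -0.1449  0.003 ]
wr [ 0.4956 -0.1619  0.003 ]
cap [ 0.6467 -0.0633  0.124 ]
```

Call:
step_arm --increments '[[[0,0,0],[0.08,-0.03,0],0],[[0,0,0],[0,0,-0.2],0],[[0,0,0],[0,0,-0.3],0],[[0,0,0],[0,0,-0.25],0],[[0,0,0],[0,0,-0.15],0],[[0,0,0],[0,0,-0.1],0],[[0,0,0],[0,0,-0.04],0],[[0,0,0],[0,0,0],0],[[0,0,0],[0,0,0],0]]'

```text
time: 7.68
tool_pos: [0.6491, -0.0713, 0.2132]
orientation: [0.707, 0.707, 0.0, 0.0]
force: [0.3, -0.1, -0.3]
gripper_width: 0.0278
grasp_force: 15.0
```

Call:
step_arm --increments '[[[0,0,0],[0,0.02,-0.03],0],[[0,0,0],[0,0,-0.01],0],[[0,0,0],[0,0,0],0.4],[[0,0,0],[0,0,0],0.5],[[0,0,0],[0,0,0],0.55],[[0,0,0],[0,0,0],0.55]]'

```text
time: 8.43
tool_pos: [0.6489, -0.0702, 0.2107]
orientation: [0.707, 0.707, 0.0, 0.0]
force: [-0.0, 0.1, -0.3]
gripper_width: 0.0482
grasp_force: 0.0
```

Call:
step_arm --increments '[[[0,0,0],[0,0,0.2],0.55],[[0,0,0],[0,0,0.6],0.55],[[0,0,0],[0,0,0.8],0.55],[[0,0,0],[0,0,0.6],0.55],[[0,0,0],[0,0,0],0.55]]'

```text
time: 9.05
tool_pos: [0.6493, -0.0703, 0.325]
orientation: [0.707, 0.707, 0.002, 0.003]
force: [-0.4, -0.5, -0.6]
gripper_width: 0.0481
grasp_force: 0.0
```

Call:
step_arm --increments '[[[0,0,0],[-0.35,0.4,0],0.6],[[0,0,0],[-0.35,0.4,0],0.6],[[0,0,0],[-0.35,0.4,0],0.6],[[0,0,0],[-0.35,0.4,0],0.6],[[0,0,0],[-0.35,0.4,0],0.6],[[0,0,0],[-0.35,0.4,0],0.6],[[0,0,0],[-0.35,0.4,0],0.6],[[0,0,0],[-0.35,0.4,0],0.6],[[0,0,0],[-0.35,0.4,0],0.6],[[0,0,0],[-0.35,0.4,0],0.6],[[0,0,0],[0,0,0],0.6],[[0,0,0],[0,0,0],0.6]]'

```text
time: 10.55
tool_pos: [0.4741, 0.1294, 0.3197]
orientation: [0.707, 0.707, -0.001, -0.0]
force: [-0.3, -0.6, -0.2]
gripper_width: 0.0524
grasp_force: 0.0
```

Run:
```python
from h import *
st(); snap('wrist','pics/w3'); im=cv2.imread('pics/w3.png'); cv2.imwrite('pics/w3b.png',cv2.resize(im,(800,600),interpolation=cv2.INTER_CUBIC))
```

```text
t 10.55 tcp [0.4741 0.1294 0.3197] yax -0.0007 tip [-0.001 -0.001 -1.   ] w 0.0524 gf 0.0 F [-0.3 -0.6 -0.2] q [ 0.2  -0.2   1.66 -0.    1.68  0.2 ]
```

View pics/w3b.png

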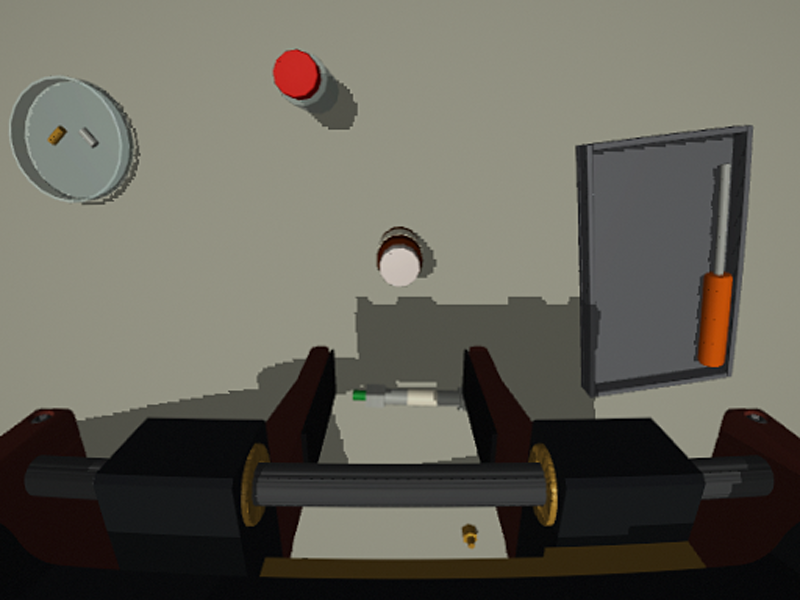

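The wrist view shows amber A's cap at (400,266), the red cap at (297,74), and the tool tray corners at (578,147), (752,126), (731,376) and (588,396).

Run:
```python
from h import *
p=np.load('pics/w3.npy',allow_pickle=True)[0]
f=lambda c:((c[0]+.5)*.64-.5,(c[1]+.5)*.64-.5)
for k,z,c in [('amb',.062,(400,266)),('red',.062,(297,74)),('tt1',.018,(578,147)),('tt2',.018,(752,126)),('tt3',.018,(731,376)),('tt4',.018,(588,396))]:
    print(k,onz(p,*f(c),z).round(4))
```

```text
amb [0.4757 0.154  0.062 ]
red [0.4241 0.2529 0.062 ]
tt1 [0.586  0.2194 0.018 ]
tt2 [0.6991 0.2358 0.018 ]
tt3 [0.725  0.0593 0.018 ]
tt4 [0.6154 0.0445 0.018 ]
```

Call:
step_arm --increments '[[[0,0,0],[0.02,0.23,0],0.6],[[0,0,0],[0,0.23,-0.2],0.6],[[0,0,0],[0,0,-0.6],0.6],[[0,0,0],[0,0,-0.7],0.6],[[0,0,0],[0,0,-0.5],0.6],[[0,0,0],[0,0,-0.3],0.6],[[0,0,0],[0,0,0],0.6],[[0,0,0],[0,0,0],0.4],[[0,0,0],[0,0,0],0.2],[[0,0,0],[0,0,0],0],[[0,0,0],[0,0,0],0],[[0,0,0],[0,0,0],0]]'

```text
time: 12.1
tool_pos: [0.4752, 0.1528, 0.2065]
orientation: [0.707, 0.707, 0.001, 0.0]
force: [-1.1, 0.3, 5.6]
gripper_width: 0.0275
grasp_force: 15.0
```

Call:
step_arm --increments '[[[0,0,0],[0,0,0.3],0],[[0,0,0],[0,0,0.6],0],[[0,0,0],[0,0,0.7],0],[[0,0,0],[0,0,0.6],0],[[0,0,0],[0,0,0],0]]'

```text
time: 12.72
tool_pos: [0.4753, 0.1529, 0.3188]
orientation: [0.707, 0.707, 0.002, 0.001]
force: [0.2, -1.2, -0.3]
gripper_width: 0.0276
grasp_force: 15.0
```

Call:
step_arm --increments '[[[0,0,0],[0.15,-0.3,0],0],[[0,0,0],[0.32,-0.6,0],0],[[0,0,0],[0.32,-0.6,0],0],[[0,0,0],[0.32,-0.6,0],0],[[0,0,0],[0.32,-0.6,0],0],[[0,0,0],[0.32,-0.6,0],0],[[0,0,0],[0.32,-0.6,0],0],[[0,0,0],[0.32,-0.6,0],0],[[0,0,0],[0.32,-0.6,0],0],[[0,0,0],[0.32,-0.6,0],0],[[0,0,0],[0.32,-0.6,0],0],[[0,0,0],[0,-0.1,0],0]]'

```text
time: 14.22
tool_pos: [0.6424, -0.1701, 0.3122]
orientation: [0.708, 0.706, -0.001, -0.002]
force: [-0.6, 0.3, -0.3]
gripper_width: 0.0275
grasp_force: 15.0
```

Run:
```python
from h import *
st(); snap('side','pics/s2'); snap('wrist','pics/w4'); a=cv2.imread('pics/s2.png')[150:300,200:400]; b=cv2.imread('pics/w4.png')
cv2.imwrite('pics/c2.png',np.hstack([cv2.resize(a,(400,300)),cv2.resize(b,(400,300))]))
```

```text
t 14.22 tcp [ 0.6424 -0.1701  0.3122] yax -0.0036 tip [-0.005  0.001 -1.   ] w 0.0275 gf 15.0 F [-0.6  0.3 -0.3] q [-0.31  0.27  1.2  -0.    1.68 -0.31]
```

View pics/c2.png

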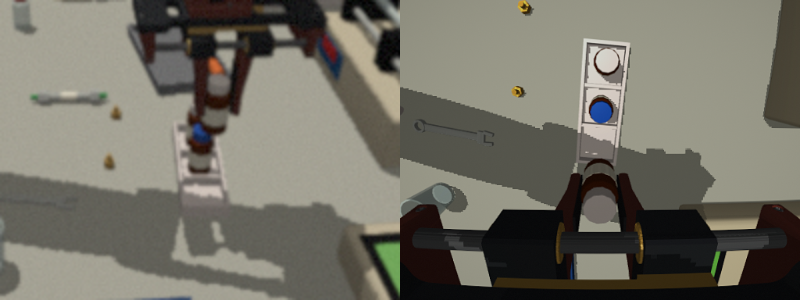

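The first vial stands in the far bay (right half, 607,62). The second hangs upright over the near bay.

Call:
step_arm --increments '[[[0,0,0],[0,0.05,0],0],[[0,0,0],[0,0,-0.3],0],[[0,0,0],[0,0,-0.5],0],[[0,0,0],[0,0,-0.5],0],[[0,0,0],[0,0,-0.35],0],[[0,0,0],[0,0,-0.2],0],[[0,0,0],[0,0,-0.05],0],[[0,0,0],[0,0,0],0],[[0,0,0],[0,0,0],0]]'

```text
time: 15.45
tool_pos: [0.6427, -0.1648, 0.2218]
orientation: [0.707, 0.707, 0.0, 0.001]
force: [0.1, -0.1, 0.8]
gripper_width: 0.0276
grasp_force: 15.0
```

Call:
step_arm --increments '[[[0,0,0],[0,-0.05,-0.1],0],[[0,0,0],[0,0,-0.08],0],[[0,0,0],[0,0,-0.03],0],[[0,0,0],[0,0,0],0],[[0,0,0],[0,0,0],0]]'

```text
time: 16.08
tool_pos: [0.6423, -0.1673, 0.2106]
orientation: [0.707, 0.707, -0.0, 0.0]
force: [-2.5, 0.2, 5.0]
gripper_width: 0.0275
grasp_force: 15.0
```

Call:
step_arm --increments '[[[0,0,0],[0,0,0],0.4],[[0,0,0],[0,0,0],0.5],[[0,0,0],[0,0,0],0.55],[[0,0,0],[0,0,0],0.55],[[0,0,0],[0,0,0.2],0.55],[[0,0,0],[0,0,0.6],0.55],[[0,0,0],[0,0,0.8],0.55],[[0,0,0],[0,0,0.6],0.55],[[0,0,0],[0,0,0],0.55]]'

```text
time: 17.2
tool_pos: [0.6428, -0.1673, 0.3246]
orientation: [0.707, 0.707, 0.002, 0.003]
force: [-0.5, -0.5, 0.6]
gripper_width: 0.0483
grasp_force: 0.0
```

Call:
step_arm --increments '[[[0,0,0],[-0.37,0.7,0],0.6],[[0,0,0],[-0.37,0.7,0],0.6],[[0,0,0],[-0.37,0.7,0],0.6],[[0,0,0],[-0.37,0.7,0],0.6],[[0,0,0],[-0.37,0.7,0],0.6],[[0,0,0],[-0.37,0.7,0],0.6],[[0,0,0],[-0.37,0.7,0],0.6],[[0,0,0],[-0.37,0.7,0],0.6],[[0,0,0],[-0.37,0.7,0],0.6],[[0,0,0],[-0.37,0.7,0],0.6],[[0,0,0],[-0.37,0.7,0],0.6],[[0,0,0],[-0.29,0.6,0],0.6]]'

```text
time: 18.7
tool_pos: [0.4234, 0.2489, 0.3183]
orientation: [0.707, 0.707, -0.001, -0.0]
force: [0.6, -0.1, 0.2]
gripper_width: 0.0527
grasp_force: 0.0
```

Call:
step_arm --increments '[[[0,0,0],[0,0,0],0.6],[[0,0,0],[0,0,0],0.6]]'

```text
time: 18.95
tool_pos: [0.4245, 0.2473, 0.3191]
orientation: [0.707, 0.707, -0.001, 0.0]
force: [-0.0, -0.8, 0.2]
gripper_width: 0.0526
grasp_force: 0.0
```

Run:
```python
from h import *
st(); im,p=snap('wrist','pics/w5'); hsv=cv2.cvtColor(im,cv2.COLOR_RGB2HSV)
m=(((hsv[...,0]<8)|(hsv[...,0]>172))&(hsv[...,1]>180)&(hsv[...,2]>120)).astype('uint8')
n,l,s,c=cv2.connectedComponentsWithStats(m)
for i in range(1,n):
    if s[i,4]>60: print(s[i],c[i],onz(p,*c[i],.062).round(4))
```

```text
t 18.95 tcp [0.4245 0.2473 0.3191] yax -0.0006 tip [-0.001 -0.001 -1.   ] w 0.0526 gf 0.0 F [-0.  -0.8  0.2] q [ 0.46 -0.2   1.67 -0.    1.68  0.46]
[241 179  24  19 396] [252.36616162 188.78535354] [0.423  0.2548 0.062 ]
```

Call:
step_arm --increments '[[[0,0,0],[0,0.12,0],0.6],[[0,0,0],[0,0,-0.2],0.6],[[0,0,0],[0,0,-0.6],0.6],[[0,0,0],[0,0,-0.7],0.6],[[0,0,0],[0,0,-0.5],0.6],[[0,0,0],[0,0,-0.26],0.6],[[0,0,0],[0,0,0],0.6],[[0,0,0],[0,0,0],0.4],[[0,0,0],[0,0,0],0.2],[[0,0,0],[0,0,0],0],[[0,0,0],[0,0,0],0],[[0,0,0],[0,0,0],0]]'

```text
time: 20.5
tool_pos: [0.4246, 0.2539, 0.208]
orientation: [0.707, 0.707, 0.001, 0.0]
force: [-0.8, 0.4, 5.4]
gripper_width: 0.0273
grasp_force: 15.0
```

Call:
step_arm --increments '[[[0,0,0],[0,0,0.3],0],[[0,0,0],[0,0,0.6],0],[[0,0,0],[0,0,0.7],0],[[0,0,0],[0,0,0.6],0],[[0,0,0],[0,0,0],0]]'

```text
time: 21.12
tool_pos: [0.4248, 0.2539, 0.3204]
orientation: [0.707, 0.707, 0.003, 0.001]
force: [-0.1, 0.6, -0.9]
gripper_width: 0.0275
grasp_force: 15.0
```

Call:
step_arm --increments '[[[0,0,0],[0.25,0.365,0],0],[[0,0,0],[0.25,0.365,0],0],[[0,0,0],[0.25,0.365,0],0],[[0,0,0],[0.25,0.365,0],0],[[0,0,0],[0.25,0.365,0],0],[[0,0,0],[0.25,0.365,0],0],[[0,0,0],[0.25,0.365,0],0],[[0,0,0],[0.25,0.365,0],0],[[0,0,0],[0,0,0],0],[[0,0,0],[0,0,0],0]]'

```text
time: 22.38
tool_pos: [0.5241, 0.3994, 0.3159]
orientation: [0.707, 0.707, -0.001, -0.0]
force: [0.7, -0.3, 0.5]
gripper_width: 0.0275
grasp_force: 15.0
```

Run:
```python
from h import *
st(); snap('wrist','pics/w6'); b=cv2.imread('pics/w6.png')
cv2.imwrite('pics/w6b.png',cv2.resize(b,(800,600),interpolation=cv2.INTER_CUBIC))
```

```text
t 22.38 tcp [0.5241 0.3994 0.3159] yax -0.0008 tip [-0.002 -0.001 -1.   ] w 0.0275 gf 15.0 F [ 0.7 -0.3  0.5] q [ 0.6   0.25  1.21 -0.    1.68  0.6 ]
```

View pics/w6b.png

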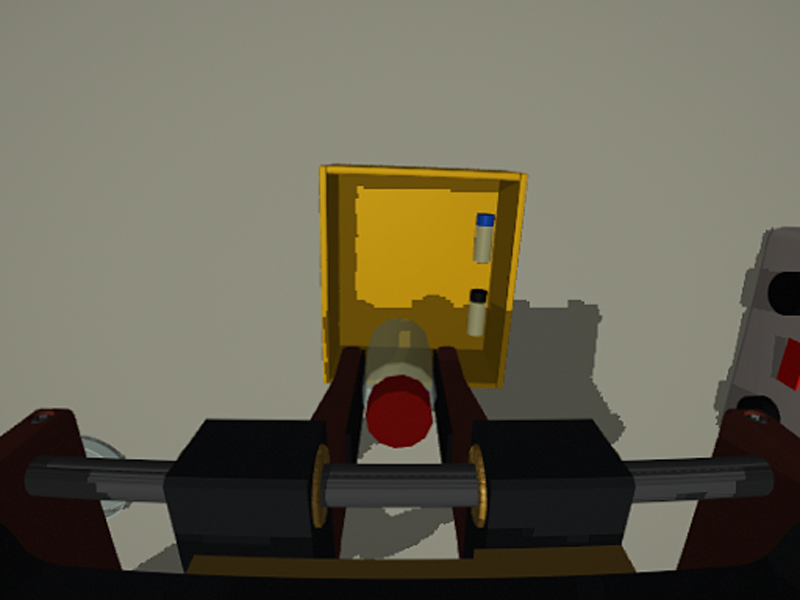

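The tub rim corners are at (320,165), (527,174), (501,388) and (324,384), and the vial is upright in the grip.

Run:
```python
from h import *
p=np.load('pics/w6.npy',allow_pickle=True)[0]
f=lambda c:((c[0]+.5)*.64-.5,(c[1]+.5)*.64-.5)
L=[onz(p,*f(c),.055) for c in [(320,165),(527,174),(501,388),(324,384)]]
print(np.round(L,4),np.mean(L,0))
```

```text
[[0.483  0.4781 0.055 ]
 [0.5935 0.4738 0.055 ]
 [0.5886 0.3449 0.055 ]
 [0.4784 0.3476 0.055 ]] [0.53586847 0.41109316 0.055     ]
```

Call:
step_arm --increments '[[[0,0,0],[0.03,0.12,0],0],[[0,0,0],[0,0,-0.3],0],[[0,0,0],[0,0,-0.5],0],[[0,0,0],[0,0,-0.5],0],[[0,0,0],[0,0,-0.4],0],[[0,0,0],[0,0,-0.2],0],[[0,0,0],[0,0,-0.1],0],[[0,0,0],[0,0,-0.05],0],[[0,0,0],[0,0,0],0]]'

```text
time: 23.55
tool_pos: [0.5261, 0.4059, 0.2153]
orientation: [0.707, 0.707, 0.001, 0.0]
force: [-0.6, 0.5, -0.2]
gripper_width: 0.0274
grasp_force: 15.0
```

Call:
step_arm --increments '[[[0,0,0],[0,0,-0.04],0],[[0,0,0],[0,0,-0.02],0],[[0,0,0],[0,0,0],0.4],[[0,0,0],[0,0,0],0.45],[[0,0,0],[0,0,0],0.45],[[0,0,0],[0,0,0],0.45],[[0,0,0],[0,0,0.2],0.45],[[0,0,0],[0,0,0.6],0.45],[[0,0,0],[0,0,0.8],0.45],[[0,0,0],[0,0,0.6],0.45],[[0,0,0],[0,0,0],0.45]]'

```text
time: 24.92
tool_pos: [0.5262, 0.406, 0.3261]
orientation: [0.707, 0.707, 0.004, 0.001]
force: [-0.8, 0.5, -0.5]
gripper_width: 0.0395
grasp_force: 0.0
```

Call:
step_arm --increments '[[[0,0,1],[-0.05,-0.6,0],0.4],[[0,0,1],[-0.05,-0.6,0],0.4],[[0,0,1],[-0.05,-0.6,0],0.4],[[0,0,1],[-0.05,-0.6,0],0.4],[[0,0,1],[-0.05,-0.6,0],0.4],[[0,0,1],[-0.05,-0.6,0],0.4],[[0,0,1],[-0.05,-0.6,0],0.4],[[0,0,1],[-0.05,-0.6,0],0.4],[[0,0,1],[-0.05,-0.6,0],0.4],[[0,0,1],[-0.05,-0.6,0],0.4],[[0,0,1],[-0.05,-0.6,0],0.4],[[0,0,1],[-0.05,-0.6,0],0.4]]'

```text
time: 26.42
tool_pos: [0.4955, 0.0448, 0.3198]
orientation: [0.3, 0.954, -0.0, -0.001]
force: [-0.3, 0.5, 0.7]
gripper_width: 0.0351
grasp_force: 0.0
```

Call:
step_arm --increments '[[[0,0,1],[-0.1,-0.1,0],0.4],[[0,0,1],[0,0,0],0.4],[[0,0,1],[0,0,0],0.4],[[0,0,1],[0,0,0],0.4],[[0,0,1],[0,0,0],0.4],[[0,0,1],[0,0,0],0.4],[[0,0,1],[0,0,0],0.4],[[0,0,0.1],[0,0,0],0.4],[[0,0,0],[0,0,0],0.4]]'

```text
time: 27.55
tool_pos: [0.4908, 0.0408, 0.3207]
orientation: [0.022, 1.0, -0.0, -0.001]
force: [0.1, -1.1, -0.6]
gripper_width: 0.035
grasp_force: 0.0
```

Run:
```python
from h import *
st(); snap('wrist','pics/w7');snap('side','pics/s3'); b=cv2.imread('pics/w7.png')
cv2.imwrite('pics/w7b.png',np.hstack([cv2.resize(b,(400,300)),cv2.resize(cv2.imread('pics/s3.png')[90:240,160:360],(400,300))]))
hsv=cv2.cvtColor(b,cv2.COLOR_BGR2HSV); p=np.load('pics/w7.npy',allow_pickle=True)[0]
m=((abs(hsv[...,0].astype(int)-65)<15)&(hsv[...,1]>120)&(hsv[...,2]>40)).astype('uint8')
n,l,s,c=cv2.connectedComponentsWithStats(m)
for i in range(1,n):
    if s[i,4]>15: print(s[i],c[i],onz(p,*c[i],.0085).round(4))
```

```text
t 27.55 tcp [0.4908 0.0408 0.3207] yax 1.5258 tip [-0.001 -0.    -1.   ] w 0.035 gf 0.0 F [ 0.1 -1.1 -0.6] q [ 0.01 -0.2   1.66 -0.    1.68 -1.51]
[251 134   7  10  70] [254.  138.5] [0.4454 0.0408 0.0085]
[252 221   6   6  34] [254.5        223.35294118] [0.5414 0.0371 0.0085]
```

View pics/w7b.png

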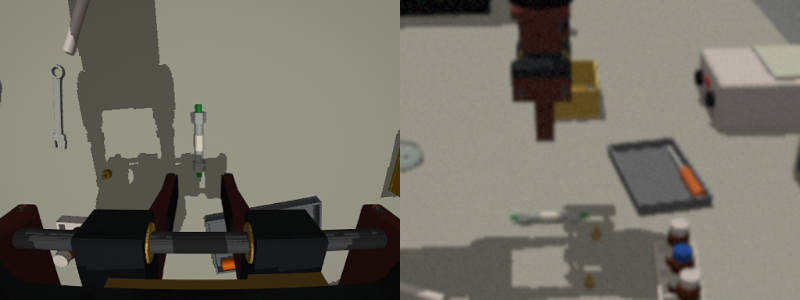

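The column lies at wrist-half (200,105)-(200,180) with the fingers lined up to it. The wrench shows from (58,70) to (59,145), and all three vials stand in the tray in the side half.

Call:
step_arm --increments '[[[0,0,0],[0.03,-0.04,0],0.4],[[0,0,0],[0,0,-0.3],0.4],[[0,0,0],[0,0,-0.7],0.4],[[0,0,0],[0,0,-0.7],0.4],[[0,0,0],[0,0,-0.5],0.4],[[0,0,0],[0,0,-0.3],0.4],[[0,0,0],[0,0,-0.15],0.4],[[0,0,0],[0,0,0],0.4],[[0,0,0],[0,0,0],0.4]]'

```text
time: 28.78
tool_pos: [0.4928, 0.0388, 0.1902]
orientation: [0.022, 1.0, 0.0, 0.001]
force: [-0.6, -0.0, -0.1]
gripper_width: 0.0351
grasp_force: 0.0
```

Run:
```python
from h import *
st()
p=np.load('pics/w7.npy',allow_pickle=True)[0]
for c in [(58,70),(59,140),(59,150)]: print(onz(p,(c[0]+.5)*1.28-.5,(c[1]+.5)*1.28-.5,.003).round(4))
```

```text
t 28.77 tcp [0.4928 0.0388 0.1902] yax 1.5272 tip [ 0.002 -0.    -1.   ] w 0.0351 gf 0.0 F [-0.6 -0.  -0.1] q [ 0.01 -0.13  1.83 -0.    1.44 -1.52]
[ 0.3858 -0.1434  0.003 ]
[ 0.4816 -0.1637  0.003 ]
[ 0.4968 -0.1674  0.003 ]
```

Call:
step_arm --increments '[[[0,0,0],[0,0,-0.09],0.4],[[0,0,0],[0,0,0],0.3],[[0,0,0],[0,0,0],0.15],[[0,0,0],[0,0,0],0],[[0,0,0],[0,0,0],0],[[0,0,0],[0,0,0],0],[[0,0,0],[0,0,0],0],[[0,0,0],[0,0,0],0]]' --grip_force 25

```text
time: 29.78
tool_pos: [0.4925, 0.0388, 0.1847]
orientation: [0.022, 1.0, 0.0, 0.0]
force: [0.5, 0.1, 1.2]
gripper_width: 0.0109
grasp_force: 25.0
```

Call:
step_arm --increments '[[[0,0,0],[0,0,0.2],0],[[0,0,0],[0,0,0.5],0],[[0,0,0],[0,0,0.6],0],[[0,0,0],[0,0,0.6],0],[[0,0,0],[0,0,0.3],0],[[0,0,0],[0,0,0],0]]'

```text
time: 30.52
tool_pos: [0.4926, 0.0387, 0.2958]
orientation: [0.022, 1.0, 0.0, 0.001]
force: [0.3, -0.2, -0.7]
gripper_width: 0.0112
grasp_force: 25.0
```

Call:
step_arm --increments '[[[0,0,-1],[0.03,-0.46,0],0],[[0,0,-1],[0.03,-0.46,0],0],[[0,0,-1],[0.03,-0.46,0],0],[[0,0,-1],[0.03,-0.46,0],0],[[0,0,-1],[0.03,-0.46,0],0],[[0,0,-1],[0.03,-0.46,0],0],[[0,0,-1],[0.03,-0.46,0],0],[[0,0,-1],[0.03,-0.46,0],0],[[0,0,-1],[0.03,-0.46,0],0],[[0,0,-1],[0.03,-0.46,0],0],[[0,0,-1],[0.03,-0.46,0],0],[[0,0,-1],[0.03,-0.46,0],0]]'

```text
time: 32.02
tool_pos: [0.5102, -0.2379, 0.2924]
orientation: [0.482, 0.876, -0.0, -0.002]
force: [0.3, 1.1, -0.6]
gripper_width: 0.0109
grasp_force: 25.0
```

Call:
step_arm --increments '[[[0,0,-1],[0.03,-0.46,0],0],[[0,0,-1],[0.03,-0.46,0],0],[[0,0,-1],[0.03,-0.46,0],0],[[0,0,-1],[0.03,-0.46,0],0],[[0,0,-1],[0.03,-0.46,0],0],[[0,0,-1],[0.03,-0.46,0],0],[[0,0,-1],[0.03,-0.46,0],0],[[0,0,-0.25],[0,0,0],0],[[0,0,0],[0,0,0],0]]'

```text
time: 33.15
tool_pos: [0.5209, -0.3976, 0.2933]
orientation: [0.711, 0.703, 0.0, -0.001]
force: [0.3, 0.9, -1.1]
gripper_width: 0.0116
grasp_force: 25.0
```

Run:
```python
from h import *
st(); snap('wrist','pics/w8');snap('side','pics/s4'); b=cv2.imread('pics/w8.png')
cv2.imwrite('pics/w8b.png',np.hstack([cv2.resize(b,(400,300)),cv2.resize(cv2.imread('pics/s4.png'),(400,300))]))
```

```text
t 33.15 tcp [ 0.5209 -0.3976  0.2933] yax -0.0117 tip [-0.002  0.002 -1.   ] w 0.0116 gf 25.0 F [ 0.3  0.9 -1.1] q [-0.7   0.25  1.25  0.    1.64 -0.69]
```

View pics/w8b.png

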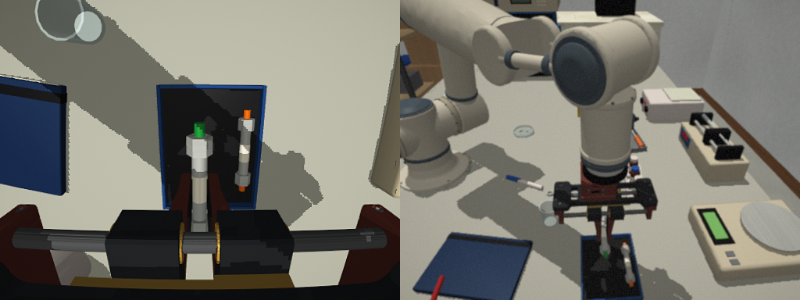

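Run:
```python
from h import *
p=np.load('pics/w8.npy',allow_pickle=True)[0]
for n,c,z in [('FL',(156,86),.022),('FR',(266,85),.022),('s1',(248,112),.0185),('s2',(243,188),.0185),('plugheld',(199,130),.120)]: print(n,onz(p,(c[0]+.5)*1.28-.5,(c[1]+.5)*1.28-.5,z).round(4))
```

```text
FL [ 0.4743 -0.3217  0.022 ]
FR [ 0.5971 -0.3216  0.022 ]
s1 [ 0.5791 -0.3523  0.0185]
s2 [ 0.5783 -0.4512  0.0185]
plugheld [ 0.5222 -0.3499  0.12  ]
```

The box's far corners are at (156,86) and (266,85). The stored column is at (248,112)-(243,188) and the held column is parallel and clear of it, so I lower it.

Call:
step_arm --increments '[[[0,0,0],[0,0,-0.3],0],[[0,0,0],[0,0,-0.5],0],[[0,0,0],[0,0,-0.5],0],[[0,0,0],[0,0,-0.3],0],[[0,0,0],[0,0,-0.2],0],[[0,0,0],[0,0,-0.08],0],[[0,0,0],[0,0,0],0],[[0,0,0],[0,0,0],0]]'

```text
time: 34.25
tool_pos: [0.5211, -0.3984, 0.2017]
orientation: [0.712, 0.703, 0.0, 0.001]
force: [-0.7, -0.6, -1.0]
gripper_width: 0.0109
grasp_force: 25.0
```

Call:
step_arm --increments '[[[0,0,0],[0,0,-0.08],0],[[0,0,0],[0,0,-0.04],0],[[0,0,0],[0,0,0],0],[[0,0,0],[0,0,0],0]]'

```text
time: 34.75
tool_pos: [0.5209, -0.3982, 0.1948]
orientation: [0.712, 0.703, 0.0, 0.0]
force: [-0.4, -0.2, 2.7]
gripper_width: 0.0113
grasp_force: 25.0
```

Call:
step_arm --increments '[[[0,0,0],[0,0,0],0.2],[[0,0,0],[0,0,0],0.3],[[0,0,0],[0,0,0],0.35],[[0,0,0],[0,0,0],0.35],[[0,0,0],[0,0,0.2],0.35],[[0,0,0],[0,0,0.6],0.35],[[0,0,0],[0,0,0.8],0.35],[[0,0,0],[0,0,0.7],0.35],[[0,0,0],[0,0,0],0.35]]'

```text
time: 35.88
tool_pos: [0.5213, -0.3985, 0.3149]
orientation: [0.712, 0.703, 0.0, 0.004]
force: [-0.0, -0.8, 0.2]
gripper_width: 0.0304
grasp_force: 0.0
```

Call:
step_arm --increments '[[[0,0,1],[-0.14,0.407,0],0.35],[[0,0,1],[-0.14,0.407,0],0.35],[[0,0,1],[-0.14,0.407,0],0.35],[[0,0,1],[-0.14,0.407,0],0.35],[[0,0,1],[-0.14,0.407,0],0.35],[[0,0,1],[-0.14,0.407,0],0.35],[[0,0,1],[-0.14,0.407,0],0.35],[[0,0,1],[-0.14,0.407,0],0.35],[[0,0,1],[-0.14,0.407,0],0.35],[[0,0,1],[-0.14,0.407,0],0.35],[[0,0,1],[-0.14,0.407,0],0.35],[[0,0,1],[-0.14,0.407,0],0.35]]'

```text
time: 37.38
tool_pos: [0.4364, -0.1533, 0.3082]
orientation: [0.306, 0.952, 0.0, -0.001]
force: [0.7, -0.4, -1.2]
gripper_width: 0.0308
grasp_force: 0.0
```

Call:
step_arm --increments '[[[0,0,1],[0,0,0],0.35],[[0,0,1],[0,0,0],0.35],[[0,0,1],[0,0,0],0.35],[[0,0,1],[0,0,0],0.35],[[0,0,1],[0,0,0],0.35],[[0,0,0.5],[0,0,0],0.35],[[0,0,0],[0,0,0],0.35],[[0,0,0],[0,0,0],0.35]]'

```text
time: 38.38
tool_pos: [0.4368, -0.154, 0.309]
orientation: [0.092, 0.996, 0.0, -0.0]
force: [-0.4, -0.3, 0.8]
gripper_width: 0.0308
grasp_force: 0.0
```

Run:
```python
from h import *
st(); snap('wrist','pics/w9');snap('side','pics/s5'); b=cv2.imread('pics/w9.png')
cv2.imwrite('pics/w9b.png',np.hstack([cv2.resize(b,(400,300)),cv2.resize(cv2.imread('pics/s5.png'),(400,300))]))
```

```text
t 38.38 tcp [ 0.4368 -0.154   0.309 ] yax 1.3864 tip [-0.001  0.    -1.   ] w 0.0308 gf 0.0 F [-0.4 -0.3  0.8] q [-0.41 -0.28  1.75 -0.    1.68 -1.8 ]
```

View pics/w9b.png

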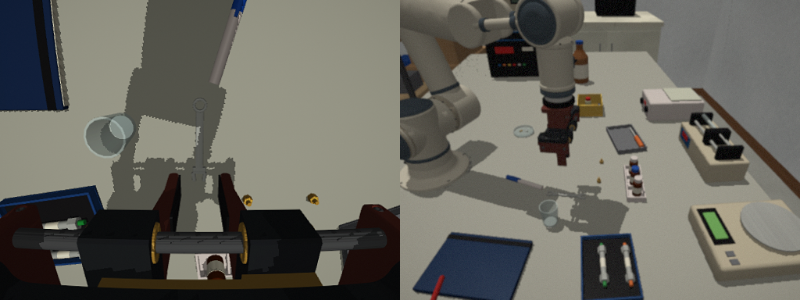

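The column lies beside the stored one in the side half. In the wrist half the wrench is centred at column 200 and lined up with the fingers, and the beaker (110,135) is clear.

Call:
step_arm --increments '[[[0,0,0],[0,0,-0.3],0.35],[[0,0,0],[0,0,-0.6],0.35],[[0,0,0],[0,0,-0.6],0.35],[[0,0,0],[0,0,-0.5],0.35],[[0,0,0],[0,0,-0.25],0.35],[[0,0,0],[0,0,-0.1],0.35],[[0,0,0],[0,0,0],0.35],[[0,0,0],[0,0,0],0.35]]'

```text
time: 39.48
tool_pos: [0.4373, -0.1542, 0.1932]
orientation: [0.092, 0.996, -0.0, 0.001]
force: [0.3, 0.3, -0.3]
gripper_width: 0.0309
grasp_force: 0.0
```

Call:
step_arm --increments '[[[0,0,0],[0,0,-0.14],0.35],[[0,0,0],[0,0,-0.05],0.35],[[0,0,0],[0,0,0],0.35],[[0,0,0],[0,0,0],0.35]]'

```text
time: 39.98
tool_pos: [0.4369, -0.154, 0.1826]
orientation: [0.092, 0.996, 0.0, -0.0]
force: [0.7, -0.6, -0.4]
gripper_width: 0.0306
grasp_force: 0.0
```

Call:
step_arm --increments '[[[0,0,0],[0,0,0],0.2],[[0,0,0],[0,0,0],0.1],[[0,0,0],[0,0,0],0],[[0,0,0],[0,0,0],0],[[0,0,0],[0,0,0],0],[[0,0,0],[0,0,0],0],[[0,0,0],[0,0,0],0],[[0,0,0],[0,0,0],0]]' --grip_force 30

```text
time: 40.98
tool_pos: [0.4369, -0.154, 0.1826]
orientation: [0.092, 0.996, -0.0, 0.0]
force: [-0.2, 0.8, -0.2]
gripper_width: 0.0092
grasp_force: 30.0
```

Call:
step_arm --increments '[[[0,0,0],[0,0,0.2],0],[[0,0,0],[0,0,0.5],0],[[0,0,0],[0,0,0.7],0],[[0,0,0],[0,0,0.7],0],[[0,0,0],[0,0,0.4],0],[[0,0,0],[0,0,0],0]]'

```text
time: 41.72
tool_pos: [0.4372, -0.1541, 0.3093]
orientation: [0.092, 0.996, -0.001, 0.002]
force: [0.7, -0.2, -1.6]
gripper_width: 0.0094
grasp_force: 30.0
```

Call:
step_arm --increments '[[[0,0,-1],[0.348,0.486,0],0],[[0,0,-1],[0.348,0.486,0],0],[[0,0,-1],[0.348,0.486,0],0],[[0,0,-1],[0.348,0.486,0],0],[[0,0,-1],[0.348,0.486,0],0],[[0,0,-1],[0.348,0.486,0],0],[[0,0,-1],[0.348,0.486,0],0],[[0,0,-1],[0.348,0.486,0],0],[[0,0,-1],[0.348,0.486,0],0],[[0,0,-1],[0.348,0.486,0],0],[[0,0,-1],[0.348,0.486,0],0],[[0,0,-1],[0.348,0.486,0],0]]'

```text
time: 43.22
tool_pos: [0.646, 0.1384, 0.3049]
orientation: [0.542, 0.84, -0.001, -0.001]
force: [0.4, 0.8, -0.9]
gripper_width: 0.0095
grasp_force: 30.0
```

Call:
step_arm --increments '[[[0,0,-1],[0,0,0],0],[[0,0,-1],[0,0,0],0],[[0,0,-1],[0,0,0],0],[[0,0,-0.5],[0,0,0],0],[[0,0,0],[0,0,0],0],[[0,0,0],[0,0,0],0]]'

```text
time: 43.98
tool_pos: [0.6456, 0.1376, 0.3063]
orientation: [0.653, 0.757, -0.001, -0.001]
force: [0.2, -0.6, -0.1]
gripper_width: 0.0099
grasp_force: 30.0
```

Run:
```python
from h import *
st(); snap('wrist','pics/w10');snap('side','pics/s6'); b=cv2.imread('pics/w10.png')
cv2.imwrite('pics/w10b.png',np.hstack([cv2.resize(b,(400,300)),cv2.resize(cv2.imread('pics/s6.png')[90:240,200:400],(400,300))]))
```

```text
t 43.98 tcp [0.6456 0.1376 0.3063] yax 0.1481 tip [-0.002 -0.    -1.   ] w 0.0099 gf 30.0 F [ 0.2 -0.6 -0.1] q [0.16 0.26 1.22 0.   1.67 0.01]
```

View pics/w10b.png

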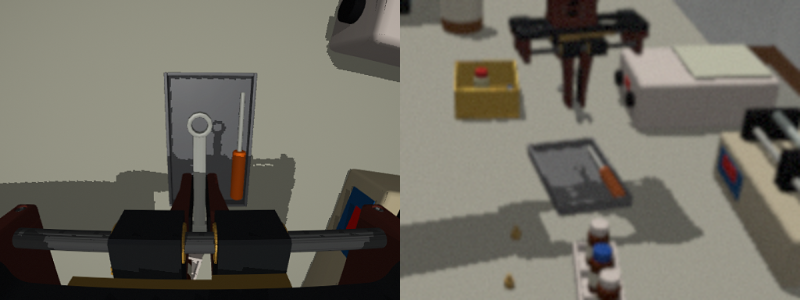

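The wrench hangs level, aligned with the tray (ring at 199,124) and clear of the screwdriver. The clear vial with the red cap stands in the tub.

Call:
step_arm --increments '[[[0,0,0],[0,0,-0.3],0],[[0,0,0],[0,0,-0.6],0],[[0,0,0],[0,0,-0.6],0],[[0,0,0],[0,0,-0.4],0],[[0,0,0],[0,0,-0.2],0],[[0,0,0],[0,0,-0.1],0],[[0,0,0],[0,0,0],0],[[0,0,0],[0,0,0],0]]'

```text
time: 45.08
tool_pos: [0.6461, 0.1376, 0.1989]
orientation: [0.653, 0.757, 0.001, 0.001]
force: [0.1, 0.0, -0.3]
gripper_width: 0.0094
grasp_force: 30.0
```

Call:
step_arm --increments '[[[0,0,0],[0,0,-0.14],0],[[0,0,0],[0,0,-0.08],0],[[0,0,0],[0,0,-0.02],0],[[0,0,0],[0,0,0],0],[[0,0,0],[0,0,0],0]]'

```text
time: 45.7
tool_pos: [0.6456, 0.1376, 0.1865]
orientation: [0.653, 0.757, 0.0, 0.0]
force: [-3.0, -1.5, 5.4]
gripper_width: 0.0098
grasp_force: 30.0
```

Contact with the tray floor; I release and withdraw clear of the view.

Call:
step_arm --increments '[[[0,0,0],[0,0,0],0.2],[[0,0,0],[0,0,0],0.3],[[0,0,0],[0,0,0],0.3],[[0,0,0],[0,0,0],0.3],[[0,0,0],[0,0,0.2],0.3],[[0,0,0],[0,0,0.6],0.3],[[0,0,0],[0,0,0.8],0.3],[[0,0,0],[-0.3,0,0.8],0.3],[[0,0,0],[-0.7,0,0.6],0.3],[[0,0,0],[-0.7,0,0.3],0.3],[[0,0,0],[-0.7,0,0],0.3],[[0,0,0],[-0.5,0,0],0.3]]'

```text
time: 47.2
tool_pos: [0.499, 0.1376, 0.3504]
orientation: [0.653, 0.757, -0.001, -0.001]
force: [0.2, 0.6, 0.2]
gripper_width: 0.0266
grasp_force: 0.0
```

Call:
step_arm --increments '[[[0,0,0],[0,0,0],0.3],[[0,0,0],[0,0,0],0.3]]'

```text
time: 47.45
tool_pos: [0.501, 0.1375, 0.3503]
orientation: [0.653, 0.757, -0.0, -0.0]
force: [-0.6, -0.2, -0.1]
gripper_width: 0.0262
grasp_force: 0.0
```

Run:
```python
from h import *
st(); snap('side','pics/s7');snap('scene','pics/c7')
cv2.imwrite('pics/fin.png',np.hstack([cv2.resize(cv2.imread('pics/s7.png')[100:384,130:350],(400,516)),cv2.resize(cv2.imread('pics/c7.png')[90:320,130:370],(400,516))]))
```

```text
t 47.45 tcp [0.501  0.1375 0.3503] yax 0.1471 tip [-0.001 -0.    -1.   ] w 0.0262 gf 0.0 F [-0.6 -0.2 -0.1] q [ 0.2  -0.13  1.54 -0.    1.73  0.06]
```

View pics/fin.png

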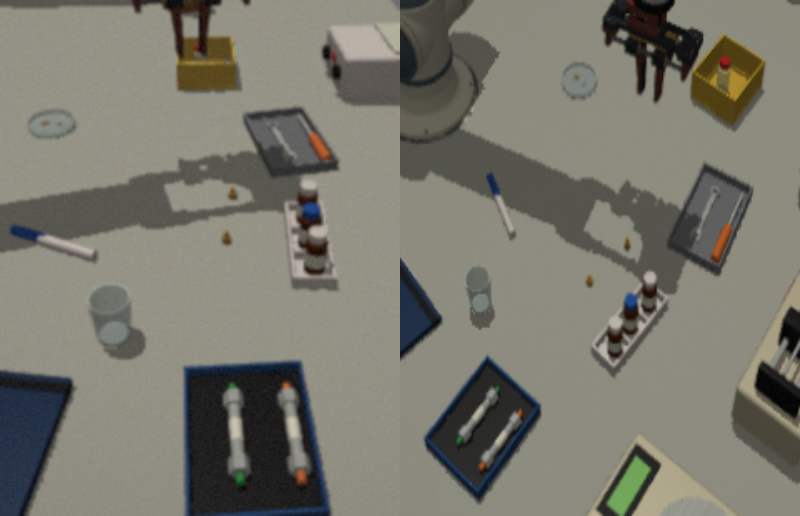

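The final pictures show the wrench flat in the tool tray (285,145), both amber vials upright in their bays, and the clear vial in the tub. The column lies in the box (235,430) and the beaker is where it was, so I hand in.

```bash
python3 -c "
from plant import bot
print(bot.sign_off())"
```

```text
the job is handed in; nothing more can be done
None
```

The bench is cleared and the job was handed in at about 47.5 s of the 125 s allowed. The last pictures show all five items placed as asked and the beaker still in its place, but the sign-off gave no verdict.

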